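# Weigh a sample canister on a sprung hook

### The job

Weigh the sample canister: take it by its grip post, hang it by its bail on the hook of the balance and ride slowly and smoothly down with it until the spring alone carries its weight, then let go, so that the hook is not overloaded and neither drops nor springs up. Once the hook and the canister have come to rest, press the hold key on the balance's foot fully down and let it go; leave the canister hanging quietly and the other things on the bench where they are.

Things in the scene. Friction and masses are not known exactly. Their poses are not given: they have to be found in the camera images.
- canister_center (a point): Middle (74 mm up) of the loose upright canister: 148 mm high, 0.2-0.7 kg, mass unknown; z up. Aluminium pot 51 mm across, 46 mm high; above it a steel wire bail with a window 32 mm wide (y) by 50 mm high, open along x, alike both ways round; on the bail a grip post 14 mm (y) by 18 mm (x), 104 to 148 mm above the bottom. Grip it 52 to 60 mm above this point.
- canister_bar (a point): Middle of the bail's level cross bar (8 mm round, along y), on its centre line, 26 mm above canister_center; the post stands on it, the window lies under it. The bail's legs, 8 mm round, are at y = +-20 mm. Same axes as canister_center.
- balance: Hanging balance, fixed to the bench: grey foot 14 mm high, white upright housing 40 x 50 mm, 251 mm high. Origin on the worktop under the housing's middle. The foot reaches 120 mm to -x. -x is the way the hook points; +y is the side of the console with the hold key.
- hook_seat (a point): Middle of the hook's trough, on the centre line of the 7 mm rod; 100 mm to -x of the housing's middle, 215 mm above the worktop when unloaded. The trough's bottom is level, 20 mm long; towards the housing the rod rises to 12 mm above the seat; its upturned tip, 22 mm out from the seat, ends 21 mm above it. A hung bar's centre line lies 7 to 9 mm above this point. Axes as the balance's.
- hook (a joint): How far the hook has dipped, m: 0 unloaded, grows downward, end stop 0.095. Spring rate 90 N/m, so it dips 22 to 74 mm under the canister; lightly damped, it swings 2 to 3 s after a disturbance. The balance is spoilt by pulling the hook down more than 85 mm, by a knock above 15 N, or if the hook moves faster than 0.06 m/s, up or down.
- hold_key_top (a point): Centre of the top of the hold key, a round white push key 28 mm across in a grey housing on the foot's console. Springs back; fully down takes 4 N. Pushed straight down.
- hold_key (a joint): Travel of the hold key, m: 0 up, 0.006 fully down.

How it is judged:
By the outcome, as a careful person would: the job done as asked, in the order asked, and still so for the second after the job is handed in, with the robot touching nothing.
It also fails if it takes over 72 s, if anything falls off the work surface, if the arm or the gripper's body presses on something with over 40 N, if the wrist force passes 120 N, or if a joint passes its speed limit or range.

### The arm

A 6-joint arm with a two-finger parallel gripper is mounted at the origin on a cart in front of the work surface, level with it; the furniture and walls round the work are solid. World frame = base frame: x ahead of the robot, y to its left, z up, the work surface at z = 0. Lengths are in m, angles in rad, forces in N, time in s.
With the tool pointing down it reaches from about 0.275 to 0.775 m from the base axis. Payload 14.6 kg.
Tool frame: the origin (TCP) lies midway between the tips of the shut fingers; the grasp point (between the pads) lies 19 mm behind it; z points along the fingers, x is the direction in which the jaws open and shut, and the axes are right-handed (so a half turn about z gives the same grasp; the last joint's range is limited). The gripper opens to 85 mm and grips with 20 to 120 N. Pads are 22 mm wide; open, the fingers measure 114 mm over their backs; the gripper's body (76 mm by 85 mm) begins 54 mm behind the grasp point. The pads swing forward as they close: fully open they stand 13 mm farther back than shut.
Start: joints at [-1.319, 0.263, -0.048, 1.259, 0, 1.415], TCP at [0.208, -0.482, 0.211] pointing down, gripper open.
Joint ranges: [-2.65, 2.65], [-0.89, 1.7], [-1.18, 1.37], [-2.13, 2.11], [-1.35, 1.29], [-3.14, 3.14]. Speed limits (rad/s): [1.89, 1.89, 2.57, 2.79, 3.14, 3.14].

### API

Orientations are given as a unit quaternion [w, x, y, z].
In Python, from station import read_state, viewer, finish_job gives the robot as it stands.
- The arm moves only by the shell command python3 -m crank 'ROWS' [OPENING] [FORCE]. ROWS is JSON, a list of rows, each a list of 4 numbers: the shift along the tool's x, y, z in cm, then the turn about the tool's z in rad. A call has 1 to 12 rows; each row shifts and turns the pose as measured when the row begins, along the tool's axes as they then stand; what a row does not reach is not made up. A row lasts 1/12 s, in which the tool goes at most 41.7 mm and 7.16 degrees, less where a joint would pass 70% of its speed; a pose out of reach is approached as far as the arm can. A call with a gripper value outside its range is refused whole. OPENING is the opening, from 0 (shut) to 1 (fully open), set as the call begins (- or left out, the last holds). The fingers move at their own pace and stop on an object; FORCE is the grip in N (left out, the last holds). Time passes only in rows, so rows that do not move let the fingers close. It gives the time, the measured TCP pose, the force and the opening at its end, in the units of the state.
- read_state(): the state, without advancing time (a new reading comes with each control period).
- viewer.camera(name): name is "side" or "top" or "wrist"; returns the picture (420x560x3 uint8, red, green, blue); there is no depth.
- viewer.calibration(name): a dict with "fx", "fy", "cx", "cy" (pixels), "xyz" and "rotation" of the camera in the world; the wrist camera has in their place "mount" (4x4, takes a point from camera to tool coordinates, whose origin is the TCP and whose axes are the tool frame's). Camera axes: x right, y up, looking along -z (the intrinsics and any distortion apply to the point x, -y, -z); pixel columns grow to the right and rows downward; lengths in m; the calibration is good to about 2 mm. The wrist camera is an equidistant fisheye: a pixel r from the principal point sees the ray r / f radians off the axis. A picture is of the moment at which its call begins: read the wrist's pose just before it. calibration takes no time and is no camera call.
- finish_job(): hands the job in, once; it reports no verdict.
The state is a dict: "clock": time; "joint_positions": joint angles; "qvel": joint speeds; "joint_efforts": joint torques, N m; "tool_pos": TCP position; "orientation": TCP orientation; "wrist_force": force on the tool from outside, world axes, zero at the start; "moment": the same for the moment, N m; "opening": finger opening in m.
Only numpy, scipy, OpenCV 4.12 (cv2) and the standard library are available. Lean on these libraries where they do the work, as an engineer would, in place of code of your own. Each camera call takes 0.05 s, during which the arm holds its last target.

## Working session

There is one attempt and no reset: what is moved stays moved. The work goes in short steps, Python scripts to look and compute and a shell command to move; the robot and the scene stay as the last step left them, time stands still between calls to the robot, and variables do not carry over. Pictures are saved under pics/ and viewed, and the job is handed in when it is done.

```bash
mkdir -p pics; ls
python3 - <<'E'
from station import read_state, viewer
import cv2,json
print(read_state())
for n in("side","top","wrist"):
    print(n,viewer.calibration(n))
    cv2.imwrite(f"pics/a_{n}.png",viewer.camera(n)[:,:,::-1])
E
```

```text
pics
{'clock': 0.0, 'joint_positions': array([-1.31932734e+00,  2.63514321e-01, -4.89498941e-02,  1.25939468e+00,
        1.12541413e-05,  1.41552057e+00]), 'qvel': array([-0.00102582,  0.00138263, -0.00038973, -0.00104325,  0.00104781,
       -0.00100253]), 'joint_efforts': array([-2.12369880e-03, -6.37616730e+01,  3.84557712e+01,  1.39605094e-02,
       -1.90035958e-04, -1.58687305e-05]), 'tool_pos': array([ 0.20763573, -0.48186775,  0.21012481]), 'orientation': array([-3.61344875e-04,  8.35350632e-01, -5.49717236e-01, -3.89519699e-04]), 'wrist_force': array([-1.00679612, -0.39714851,  0.37613262]), 'moment': array([ 0.01656616,  0.03218325, -0.02164301]), 'opening': 0.08510290237440785}
side {'fx': 384.37837868267485, 'fy': 384.37837868267485, 'cx': 282.59207531004296, 'cy': 210.61900974961125, 'xyz': array([0.55631877, 1.06580816, 0.54679823]), 'rotation': array([0.0122154 , 0.01600572, 0.54625119, 0.83737938])}
top {'fx': 391.82719225844335, 'fy': 391.82719225844335, 'cx': 281.5684178915444, 'cy': 204.63573317919557, 'xyz': array([0.44511587, 0.18012419, 1.01561225]), 'rotation': array([ 0.71171983,  0.03852298, -0.03788771, -0.70038231])}
wrist {'fx': 325.19226210127806, 'fy': 325.19226210127806, 'cx': 276.74458392528396, 'cy': 212.58352482977557, 'mount': array([[ 9.99999495e-01,  6.41065462e-04,  7.73958319e-04,
         2.39447809e-04],
       [ 8.25138103e-04, -9.63370670e-01, -2.68172093e-01,
        -6.83157919e-02],
       [ 5.73692878e-04,  2.68172597e-01, -9.63370712e-01,
        -1.63499108e-01],
       [ 0.00000000e+00,  0.00000000e+00,  0.00000000e+00,
         1.00000000e+00]])}
```

View pics/a_side.png

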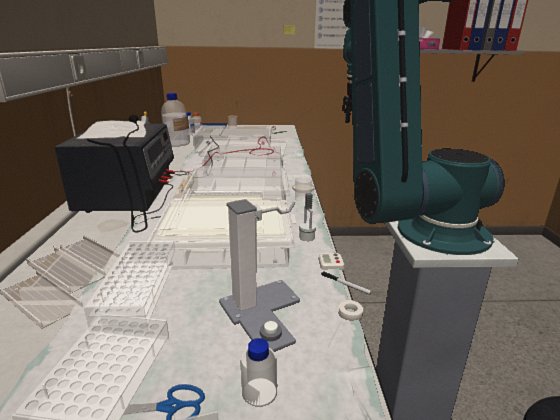

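View pics/a_top.png

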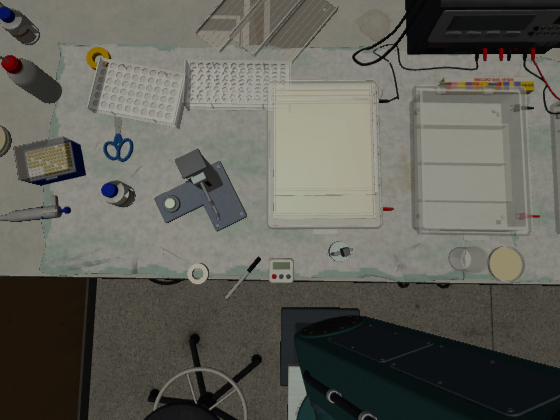

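View pics/a_wrist.png

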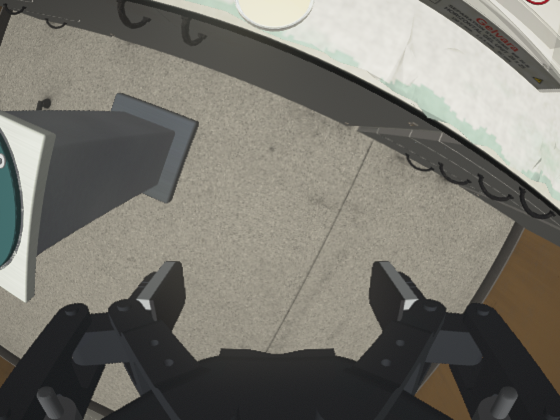

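Run:
```python
import cv2
s=cv2.imread("pics/a_side.png");t=cv2.imread("pics/a_top.png")
cv2.imwrite("pics/b_s.png",cv2.resize(s[170:360,190:390],None,fx=3,fy=3,interpolation=2))
cv2.imwrite("pics/b_t1.png",cv2.resize(t[130:240,140:260],None,fx=5,fy=5,interpolation=2))
cv2.imwrite("pics/b_t2.png",cv2.resize(t[220:280,310:380],None,fx=8,fy=8,interpolation=2))
cv2.imwrite("pics/b_s2.png",cv2.resize(s[170:250,250:330],None,fx=7,fy=7,interpolation=2))
```

```text
(no output)
```

View pics/b_s.png

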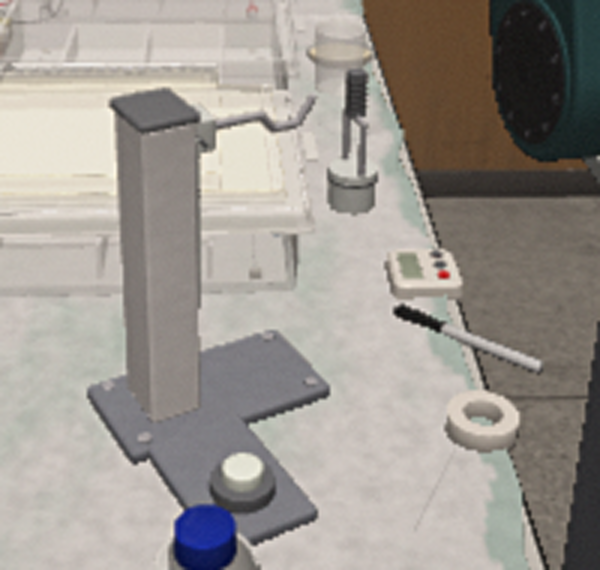

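View pics/b_t1.png

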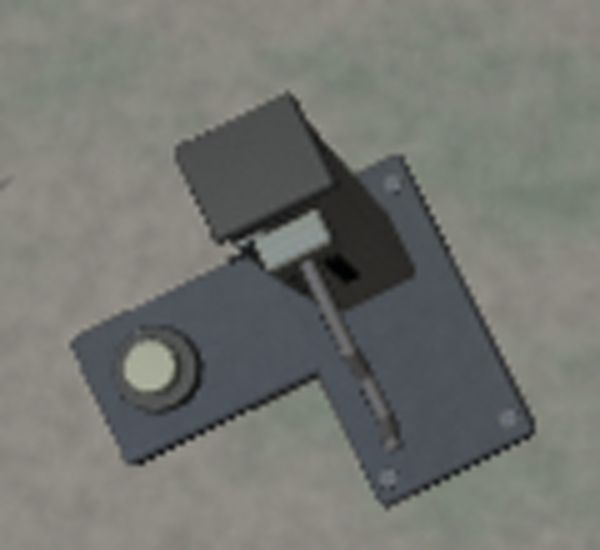

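View pics/b_t2.png

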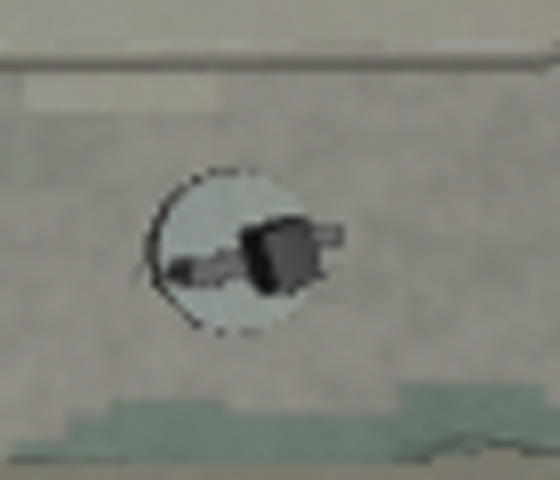

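View pics/b_s2.png

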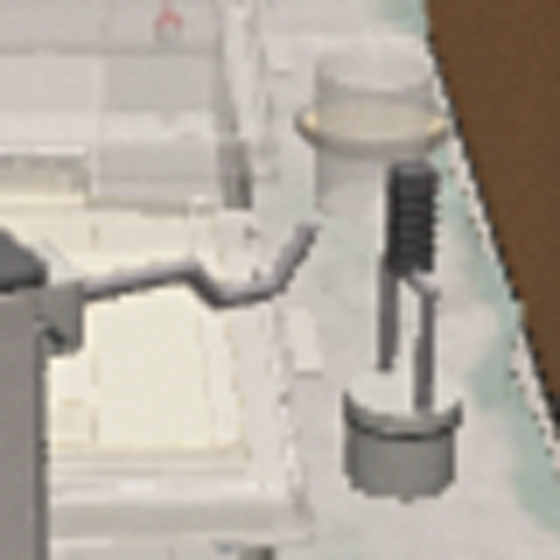

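```bash
cat > h.py <<'E'
import numpy as np, cv2
from scipy.spatial.transform import Rotation as R
from station import read_state, viewer
def q2R(q): return R.from_quat([q[1],q[2],q[3],q[0]]).as_matrix()
def ray(name,uv,st=None,cal=None):
    c=cal or viewer.calibration(name); u=(np.array(uv,float)-[c['cx'],c['cy']])/[c['fx'],c['fy']]
    if name=='wrist':
        r=np.hypot(*u); d=np.array([u[0]/r*np.sin(r),-u[1]/r*np.sin(r),-np.cos(r)]) if r>0 else np.array([0,0,-1.])
        M=c['mount']; Rt=q2R(st['orientation'])
        return Rt@M[:3,3]+st['tool_pos'], Rt@M[:3,:3]@d
    d=q2R(c['rotation'])@np.array([u[0],-u[1],-1.]); return np.array(c['xyz']),d/np.linalg.norm(d)
def onz(name,uv,z,st=None):
    o,d=ray(name,uv,st); return o+d*(z-o[2])/d[2]
def tri(r1,r2):
    A=np.stack([r1[1],-r2[1]],1); s=np.linalg.lstsq(A,r2[0]-r1[0],rcond=None)[0]
    a=r1[0]+s[0]*r1[1]; b=r2[0]+s[1]*r2[1]; return (a+b)/2,np.linalg.norm(a-b)
def proj(name,p,st=None):
    c=viewer.calibration(name)
    if name=='wrist':
        Rt=q2R(st['orientation']); q=Rt.T@(np.array(p)-st['tool_pos']); M=c['mount']; q=M[:3,:3].T@(q-M[:3,3])
        th=np.arctan2(np.hypot(q[0],q[1]),-q[2]); a=np.array([q[0],-q[1]])/np.hypot(q[0],q[1])
        return a*th*c['fx']+[c['cx'],c['cy']]
    q=q2R(c['rotation']).T@(np.array(p)-c['xyz']); return np.array([q[0]/-q[2]*c['fx']+c['cx'],-q[1]/-q[2]*c['fy']+c['cy']])
E
python3 - <<'E'
from h import *
np.set_printoptions(precision=4,suppress=True)
T=lambda X,Y:((X+.5)/5-.5+140,(Y+.5)/5-.5+130)
S=lambda X,Y:((X+.5)/7-.5+250,(Y+.5)/7-.5+170)
S3=lambda X,Y:((X+.5)/3-.5+190,(Y+.5)/3-.5+170)
T2=lambda X,Y:((X+.5)/8-.5+310,(Y+.5)/8-.5+220)
print("foot");
P=[onz('top',T(*p),.014)[:2] for p in [(400,155),(533,432),(387,505),(320,378),(133,463),(72,345)]]
for p in P: print(p)
print("housing top"); H=[onz('top',T(*p),.251)[:2] for p in [(177,152),(290,93),(332,185),(217,241)]]
for p in H: print(p)
hc=np.mean(H,0); print("c",hc)
for n,a,b in [("foot long",P[1],P[0]),("foot console",P[4],P[5]),("h1",H[3],H[0]),("h2",H[2],H[1])]:
    d=b-a; print(n,np.linalg.norm(d),np.degrees(np.arctan2(d[1],d[0])))
for n,a,b in [("foot end",P[1],P[2]),("console side",P[3],P[4]),("h",H[2],H[3]),("h",H[1],H[0])]:
    d=b-a; print(n,np.linalg.norm(d),np.degrees(np.arctan2(d[1],d[0]))-90)
print("key",tri(ray('top',T(149,365)),ray('side',S3(243,467))))
print("tip",tri(ray('top',T(392,445)),ray('side',S(312,226))))
print("post",tri(ray('top',T2(293,253)),ray('side',S(412,168))), onz('top',T2(293,253),.148))
print("pot",onz('top',T2(237,250),.046))
print("seat side", S(241,295))
E
```

```text
foot
[0.6665 0.345 ]
[0.5231 0.2721]
[0.4845 0.3456]
[0.5491 0.3823]
[0.5039 0.4763]
[0.5642 0.5107]
housing top
[0.6139 0.3947]
[0.6386 0.3507]
[0.6016 0.3326]
[0.5783 0.3772]
c [0.6081 0.3638]
foot long 0.16093665482491568 26.95953175562534
foot console 0.0693885263766253 29.65198994573304
h1 0.039623153492564775 26.12366500498277
h2 0.04121161583957752 26.088316057862027
foot end 0.0830644821323454 27.659754774055614
console side 0.10437338959396728 25.70142962354305
h 0.05033296760790091 27.49322794023044
h 0.050421345688941625 29.29734384552289
key (array([0.5511, 0.4643, 0.0356]), np.float64(0.0020328734695580514))
tip (array([0.4992, 0.3082, 0.2336]), np.float64(0.0012271575172537203))
post (array([0.4381, 0.0379, 0.1475]), np.float64(0.0010662496389238479)) [0.4386 0.0379 0.148 ]
pot [0.4385 0.0384 0.046 ]
seat side (284.0, 211.71428571428572)
```

```bash
python3 -m crank '[[0,0,0,-0.124],[0,0,0,-0.124],[0,0,0,-0.124],[0,0,0,-0.124],[0,0,0,-0.124],[0,0,0,-0.124],[0,0,0,-0.124],[0,0,0,-0.124],[0,0,0,-0.124],[0,0,0,-0.124],[0,0,0,-0.124],[0,0,0,-0.124]]'
cat >> h.py <<'E'
def yaw(st): 
    x=q2R(st['orientation'])[:,0]; return np.arctan2(x[1],x[0])
def go(p,y,st=None):
    st=st or read_state(); Rt=q2R(st['orientation'])
    d=Rt.T@(np.array(p)-st['tool_pos']); dy=(y-yaw(st)+np.pi)%(2*np.pi)-np.pi
    return np.r_[d*100,-dy]
E
python3 - <<'E'
from h import *
s=read_state();print(s['clock'],s['joint_positions'],yaw(s))
E
```

```text
clock: 1.15
tool_pos: [0.2072, -0.4803, 0.2077]
orientation: [-0.003, 0.986, 0.168, -0.0]
wrist_force: [0.3, -0.4, 1.0]
opening: 0.0855
1.15 [-1.31934700e+00  2.65674441e-01 -5.26599308e-02  1.25908932e+00
  4.05144941e-05 -8.62788332e-02] 0.33772600447440526
```

```bash
python3 -m crank '[[0,0,0,-0.123],[0,0,0,-0.123],[0,0,0,-0.123],[0,0,0,-0.123],[0,0,0,-0.123],[0,0,0,-0.123],[0,0,0,-0.123],[0,0,0,-0.123],[0,0,0,-0.123],[0,0,0,-0.123],[0,0,0,-0.123],[0,0,0,-0.123]]'
python3 - <<'E'
from h import *
s=read_state();print(s['clock'],s['joint_positions'],yaw(s))
print(go([.42,.038,.26],1.816))
E
```

```text
clock: 2.15
tool_pos: [0.2068, -0.4786, 0.2051]
orientation: [-0.005, 0.607, 0.795, 0.004]
wrist_force: [-0.4, -0.5, 0.1]
opening: 0.0853
2.15 [-1.31927145e+00  2.67937971e-01 -5.64628734e-02  1.25879894e+00
  3.43184141e-05 -1.58630463e+00] 1.8378307028363865
[ 4.42675058e+01  3.41938948e+01 -4.93339100e+00  2.18307028e-02]
```

```bash
python3 -m crank '[[1,0.8,-1,0],[2.5,2,-1,0],[3.1,2.4,-1,0],[3.1,2.4,-1,0],[3.1,2.4,-0.5,0],[3.1,2.4,-0.5,0],[3.1,2.4,0,0],[3.1,2.4,0,0],[3.1,2.4,0,0],[3.1,2.4,0,0],[3.1,2.4,0,0],[3.1,2.4,0,0]]'
python3 - <<'E'
from h import *
s=read_state();print(s['clock'],s['joint_positions'],yaw(s))
print(go([.42,.038,.26],1.816))
E
```

```text
clock: 3.15
tool_pos: [0.3799, -0.0594, 0.2664]
orientation: [-0.004, 0.623, 0.782, 0.005]
wrist_force: [1.5, -2.1, -0.5]
opening: 0.0853
3.15 [-0.37805525  0.00815158 -0.20661055  1.35988092  0.01237537 -0.60257534] 1.7953163982175993
[ 8.59916763  6.07336623  0.76524054 -0.0206836 ]
```

```bash
python3 -m crank '[[2.4,1.7,0,0],[2.4,1.7,0,0],[2.0,1.4,0,0],[1.2,0.8,0,0],[0.5,0.3,0,0],[0,0,0,0]]'
python3 - <<'E'
from h import *
s=read_state();print(s['clock'],s['tool_pos'],yaw(s))
im=viewer.camera('wrist'); cv2.imwrite('pics/c_w.png',im[:,:,::-1])
import pickle; pickle.dump(s,open('c.pkl','wb'))
print(proj('wrist',[.4383,.038,.148],s),proj('wrist',[.4383,.038,.046],s))
E
```

```text
clock: 3.65
tool_pos: [0.4179, 0.051, 0.2708]
orientation: [-0.003, 0.627, 0.779, 0.007]
wrist_force: [-0.0, 0.3, 0.6]
opening: 0.0854
3.65 [0.41794349 0.05104822 0.27079594] 1.7849345697704067
[256.4642536  216.99543218] [260.36361871 193.05802314]
```

View pics/c_w.png

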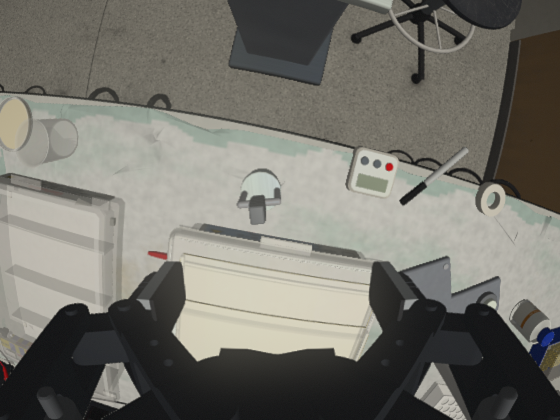

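Run:
```python
import cv2
s=cv2.imread("pics/c_w.png")
cv2.imwrite("pics/c_z.png",cv2.resize(s[155:235,220:300],None,fx=7,fy=7,interpolation=2))
```

```text
(no output)
```

View pics/c_z.png

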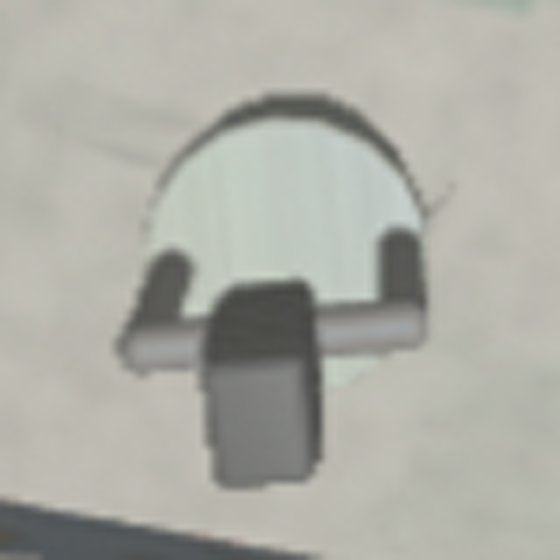

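Run:
```python
from h import *
import pickle
np.set_printoptions(precision=4,suppress=True)
s=pickle.load(open('c.pkl','rb'))
S=lambda X,Y:((X+.5)/7-.5+220,(Y+.5)/7-.5+155)
a=onz('wrist',S(125,350),.1,s);b=onz('wrist',S(427,322),.1,s)
d=b-a;print(a,b,(a+b)/2,np.linalg.norm(d),np.arctan2(d[1],d[0]),yaw(s))
print('post',onz('wrist',S(262,423),.148,s))
l=onz('wrist',S(165,262),.06,s);r=onz('wrist',S(400,240),.06,s);print('feet',l,r,np.arctan2(*(r-l)[1::-1]))
e=[onz('wrist',S(*p),.148,s) for p in [(215,372),(305,362),(308,473),(222,483)]]
for i in range(4):
    v=e[(i+1)%4]-e[i];print(np.linalg.norm(v),np.arctan2(v[1],v[0]))
print('pot bottom/back edge', onz('wrist',S(292,98),.046,s),onz('wrist',S(292,118),.046,s))
v=go([.4383,.038,.17],1.5); print(v,yaw(s))
```

```text
[0.4436 0.0161 0.1   ] [0.4298 0.06   0.1   ] [0.4367 0.038  0.1   ] 0.04605201996077378 1.874653739428637 1.7849345697704067
post [0.4363 0.0381 0.148 ]
feet [0.4381 0.0177 0.06  ] [0.4262 0.0556 0.06  ] 1.8741379090899761
0.011814121279403914 1.893889205764394
0.01511587729127001 0.22788991065001812
0.01146145902303145 -1.2394441867997275
0.015180829663303638 -2.8899565570943437
pot bottom/back edge [0.4085 0.033  0.046 ] [0.4119 0.0337 0.046 ]
[-1.7824  1.6772 10.0668  0.2848] 1.7849345697704067
```

Run:
```python
from h import *
print(go([.4373,.038,.18],1.875))
```

```text
[-1.74813077  1.58574893  9.06654898 -0.09023924]
```

```bash
python3 -m crank '[[-0.9,0.8,1.2,-0.045],[-0.85,0.8,2.0,-0.045],[0,0,2.2,0],[0,0,2,0],[0,0,1.0,0],[0,0,0.4,0],[0,0,0,0]]' 0.5
python3 - <<'E'
from h import *
print(go([.4373,.038,.113],1.875), q2R(read_state()['orientation'])[:,2])
E
```

```text
clock: 4.28
tool_pos: [0.4362, 0.0311, 0.1812]
orientation: [-0.001, 0.596, 0.803, 0.007]
wrist_force: [-0.2, 0.1, 1.1]
opening: 0.043
[ 0.55892294  0.24546408  6.82781644 -0.01101858] [ 0.00599123  0.01231194 -0.99990626]
```

```bash
python3 -m crank '[[0.55,0.25,0.4,-0.011],[0,0,0.6,0],[0,0,0.2,0],[0,0,0,0]]'
python3 - <<'E'
from h import *
s=read_state()
print(go([.4373,.038,.113],1.875,s),s['tool_pos'])
im=viewer.camera('wrist'); cv2.imwrite('pics/d_w.png',im[:,:,::-1])
import pickle; pickle.dump(s,open('d.pkl','wb'))
cv2.imwrite('pics/d_t.png',viewer.camera('top')[200:300,290:410,::-1].repeat(4,0).repeat(4,1))
print(proj('wrist',[.4373,.038,.148],s))
E
```

```text
clock: 4.62
tool_pos: [0.4377, 0.0364, 0.1703]
orientation: [-0.0, 0.593, 0.805, 0.007]
wrist_force: [-0.5, -0.1, 0.1]
opening: 0.0423
[ 1.10316497e-01 -5.45920566e-02  5.73295773e+00 -2.10907528e-03] [0.43765023 0.0364293  0.1703202 ]
[279.29858231 237.27018988]
```

View pics/d_w.png

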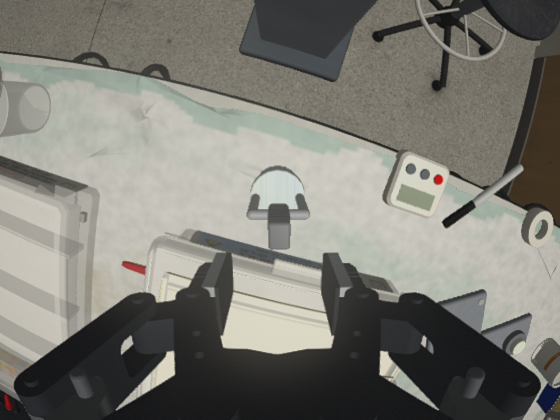

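```bash
python3 -m crank '[[0.1,-0.05,1.2,0],[0,0,1.5,0],[0,0,1.4,0],[0,0,0.8,0],[0,0,0.4,0],[0,0,0.1,0],[0,0,0,0]]'
python3 - <<'E'
from h import *
s=read_state()
print(go([.4373,.038,.113],1.875,s),s['tool_pos'])
E
```

```text
clock: 5.3
tool_pos: [0.4394, 0.0379, 0.117]
orientation: [0.002, 0.592, 0.806, 0.009]
wrist_force: [-0.0, 0.3, -0.2]
opening: 0.0428
[ 0.06581779 -0.20316836  0.39479885 -0.0014136 ] [0.43938217 0.03793294 0.11697588]
```

```bash
python3 -m crank '[[0.05,-0.2,0.3,0],[0,0,0.1,0],[0,0,0,0]]'; python3 -m crank '[[0,0,0,0],[0,0,0,0],[0,0,0,0],[0,0,0,0],[0,0,0,0],[0,0,0,0]]' 0 40
python3 - <<'E'
from h import *
s=read_state()
print(go([.4373,.038,.113],1.875,s),s['wrist_force'])
im=viewer.camera('wrist'); cv2.imwrite('pics/e_w.png',im[150:330,190:370,::-1].repeat(3,0).repeat(3,1))
E
```

```text
clock: 5.55
tool_pos: [0.438, 0.0377, 0.1139]
orientation: [0.003, 0.592, 0.806, 0.009]
wrist_force: [0.3, -0.3, -0.2]
opening: 0.0422
clock: 6.05
tool_pos: [0.4382, 0.0378, 0.1146]
orientation: [0.003, 0.592, 0.806, 0.009]
wrist_force: [0.1, 0.8, -1.3]
opening: 0.0129
[ 0.0482977  -0.08584454  0.15700965 -0.00134051] [ 0.11383684  0.80488492 -1.27468483]
```

View pics/e_w.png

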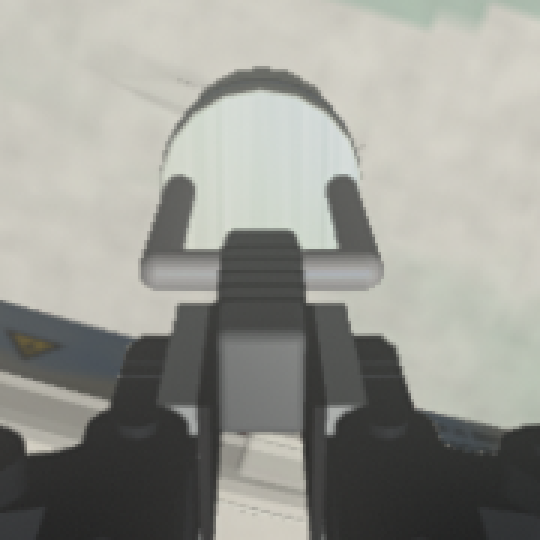

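```bash
python3 -m crank '[[0,0,-0.3,0],[0,0,-0.8,0],[0,0,-1.5,0],[0,0,-2,0],[0,0,-2.3,0],[0,0,-2.3,0],[0,0,-2.3,0],[0,0,-1.8,0],[0,0,-1,0],[0,0,-0.5,0],[0,0,0,0]]'
python3 - <<'E'
from h import *
np.set_printoptions(precision=4,suppress=True)
s=read_state()
print(go([.457,.286,.267],2.047,s),s['tool_pos'],s['wrist_force'])
E
```

```text
clock: 7.02
tool_pos: [0.4321, 0.0362, 0.2726]
orientation: [0.001, 0.592, 0.806, 0.008]
wrist_force: [0.3, -0.2, -5.5]
opening: 0.0125
[23.0943  9.8111  0.8631 -0.1735] [0.4321 0.0362 0.2726] [ 0.2857 -0.1861 -5.454 ]
```

```bash
python3 -m crank '[[0.7,0.3,0,0],[1.5,0.6,0.1,0],[2.3,1,0.1,0],[2.8,1.2,0.1,0],[3,1.3,0.1,0],[3,1.3,0.1,0],[2.8,1.2,0.1,0],[2.3,1.0,0.1,0],[1.7,0.7,0,0],[1.1,0.4,0,0],[0.6,0.2,0,0],[0.3,0.1,0,0]]'
python3 -m crank '[[0,0,0,-0.06],[0,0,0,-0.06],[0,0,0,-0.05],[0,0,0,0],[0,0,0,0]]'
python3 - <<'E'
from h import *
np.set_printoptions(precision=4,suppress=True)
s=read_state()
print(go([.457,.286,.267],2.047,s),s['tool_pos'],s['wrist_force'],s['joint_positions'])
for n in ('top','side','wrist'): cv2.imwrite(f'pics/f_{n}.png',viewer.camera(n)[:,:,::-1])
E
```

```text
clock: 8.02
tool_pos: [0.45, 0.2906, 0.2572]
orientation: [-0.004, 0.594, 0.805, 0.001]
wrist_force: [-0.2, 0.1, -4.0]
opening: 0.0128
clock: 8.43
tool_pos: [0.4484, 0.2898, 0.2547]
orientation: [-0.005, 0.521, 0.854, -0.0]
wrist_force: [0.7, -0.4, -5.1]
opening: 0.0126
[-0.7231  0.581  -1.2364 -0.0013] [0.4484 0.2898 0.2547] [ 0.7184 -0.3848 -5.0685] [ 0.4162  0.2746  0.0871  1.3902  0.0085 -0.0587]
```

View pics/f_side.png

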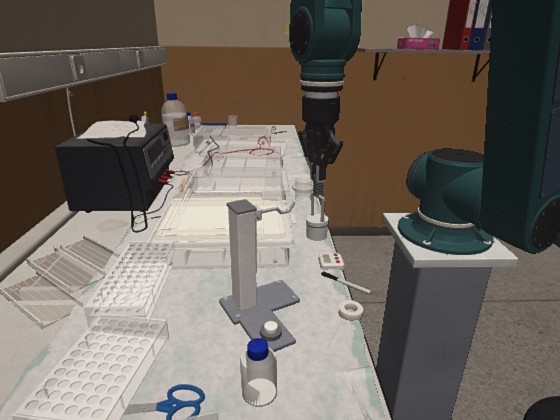

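View pics/f_wrist.png

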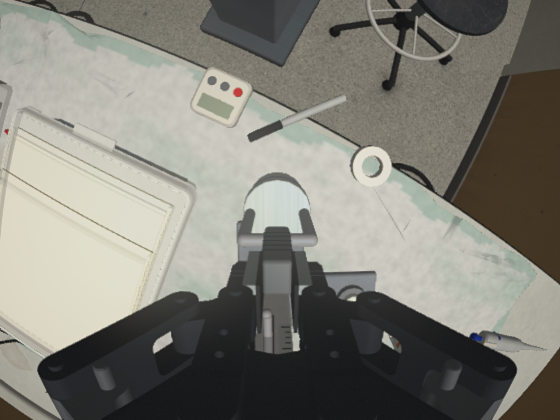

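View pics/f_top.png

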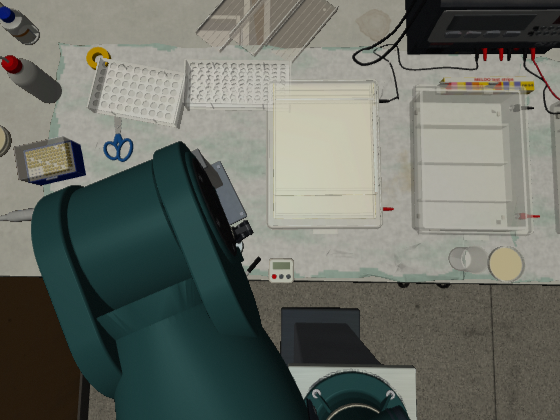

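```bash
python3 -m crank '[[-0.3,0,-0.5,0],[-0.4,0,-0.6,0],[0,0,-0.2,0],[0,0,0,0]]'
python3 - <<'E'
from h import *
np.set_printoptions(precision=4,suppress=True)
s=read_state()
b=np.radians(27.3);u=np.array([np.cos(b),np.sin(b)])
seat=np.array([.5192,.3179])
print(go([*(seat+.001*u),.267],2.047,s),s['tool_pos'],s['wrist_force'],s['joint_positions'])
cv2.imwrite(f'pics/g_side.png',cv2.resize(viewer.camera('side')[130:280,220:360,::-1],None,fx=4,fy=4,interpolation=2))
E
```

```text
clock: 8.92
tool_pos: [0.4523, 0.2826, 0.2695]
orientation: [-0.005, 0.522, 0.853, -0.0]
wrist_force: [0.4, -0.6, -4.2]
opening: 0.0127
[ 0.1001  7.6604  0.2128 -0.0042] [0.4523 0.2826 0.2695] [ 0.3578 -0.5752 -4.1768] [ 0.4008  0.2723  0.1235  1.4282  0.0084 -0.0713]
```

View pics/g_side.png

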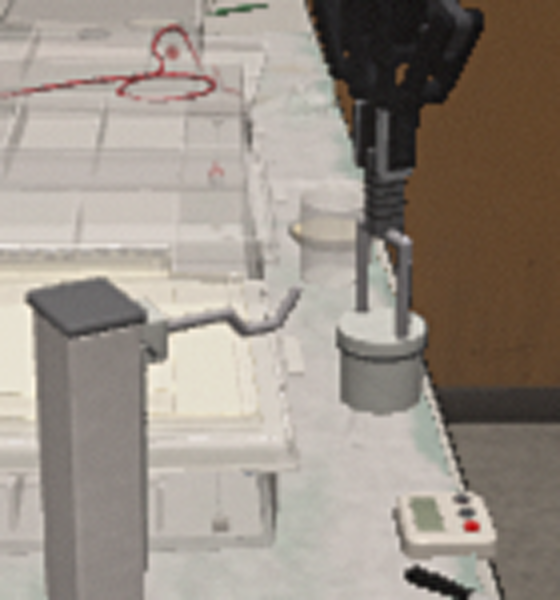

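```bash
python3 -m crank '[[0.1,0.4,0,0],[0,0.7,0,0],[0,0.9,0,0],[0,0.9,0,0],[0,0.7,0,0],[0,0.3,0,0],[0,0,0,0]]'
python3 - <<'E'
from h import *
np.set_printoptions(precision=4,suppress=True)
s=read_state()
b=np.radians(27.3);u=np.array([np.cos(b),np.sin(b)])
seat=np.array([.5192,.3179])
print(go([*(seat+.001*u),.267],2.047,s),s['tool_pos'],s['wrist_force'])
cv2.imwrite(f'pics/h_side.png',cv2.resize(viewer.camera('side')[130:280,220:360,::-1],None,fx=4,fy=4,interpolation=2))
cv2.imwrite(f'pics/h_w.png',cv2.resize(viewer.camera('wrist')[170:370,180:380,::-1],None,fx=3,fy=3,interpolation=2))
E
```

```text
clock: 9.55
tool_pos: [0.4908, 0.3038, 0.2683]
orientation: [-0.005, 0.522, 0.853, -0.0]
wrist_force: [0.3, 0.6, -5.5]
opening: 0.0127
[-0.0386  3.2714  0.106  -0.0042] [0.4908 0.3038 0.2683] [ 0.3366  0.576  -5.4859]
```

View pics/h_side.png

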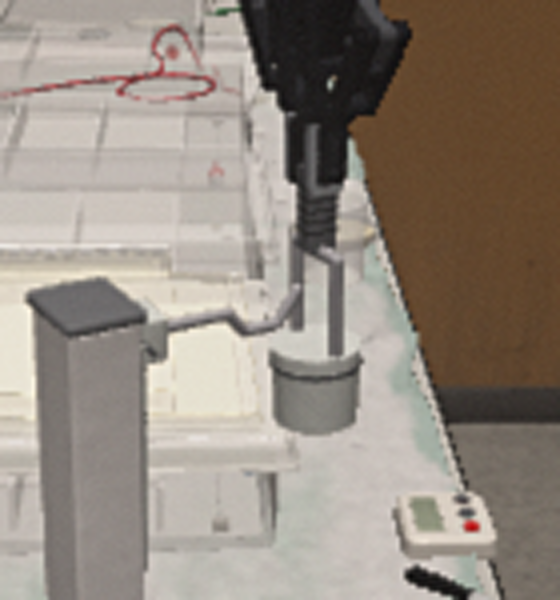

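View pics/h_w.png

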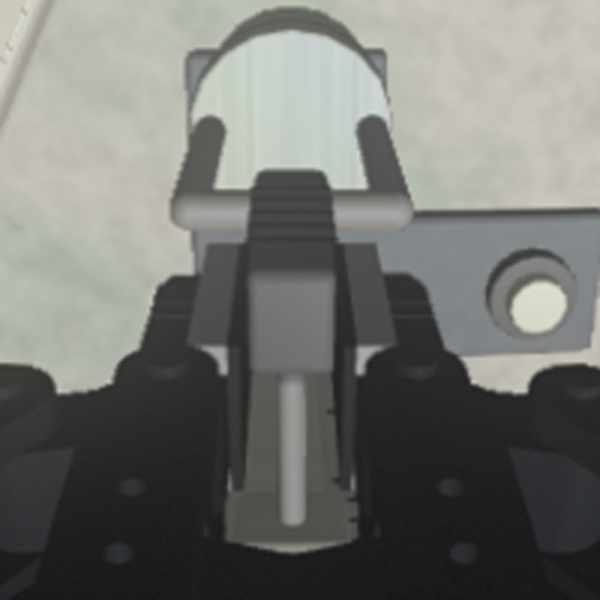

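```bash
python3 -m crank '[[0,0.4,0,0],[0,0.7,0,0],[0,0.9,0,0],[0,0.7,0,0],[0,0.4,0,0],[0,0.1,0,0],[0,0,0,0]]'
python3 - <<'E'
from h import *
np.set_printoptions(precision=4,suppress=True)
s=read_state()
b=np.radians(27.3);u=np.array([np.cos(b),np.sin(b)])
seat=np.array([.5192,.3179])
print(go([*(seat+.001*u),.2385],2.047,s),s['tool_pos'],s['wrist_force'])
cv2.imwrite(f'pics/i_side.png',cv2.resize(viewer.camera('side')[150:250,230:330,::-1],None,fx=6,fy=6,interpolation=2))
E
```

```text
clock: 10.23
tool_pos: [0.5205, 0.3191, 0.2687]
orientation: [-0.005, 0.522, 0.853, -0.0]
wrist_force: [-0.5, -0.0, -5.3]
opening: 0.0127
[-0.0713 -0.0472  3.0191 -0.0042] [0.5205 0.3191 0.2687] [-0.483  -0.0452 -5.2689]
```

View pics/i_side.png

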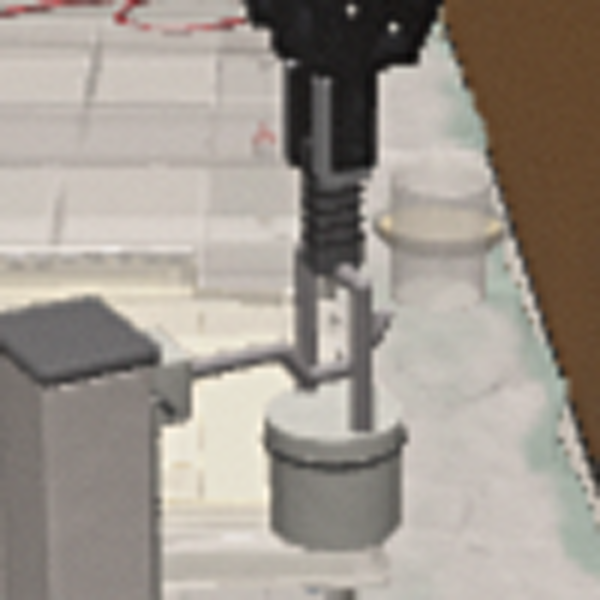

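```bash
python3 -m crank '[[0,0,0.2,0],[0,0,0.4,0],[0,0,0.5,0],[0,0,0.5,0],[0,0,0.4,0],[0,0,0.2,0],[0,0,0,0]]'
python3 - <<'E'
from h import *
np.set_printoptions(precision=4,suppress=True)
s=read_state()
b=np.radians(27.3);u=np.array([np.cos(b),np.sin(b)])
seat=np.array([.5192,.3179])
print(go([*(seat+.001*u),.2385],2.047,s),s['tool_pos'],s['wrist_force'])
cv2.imwrite(f'pics/j_side.png',cv2.resize(viewer.camera('side')[150:250,230:330,::-1],None,fx=6,fy=6,interpolation=2))
E
```

```text
clock: 10.87
tool_pos: [0.5188, 0.3185, 0.2442]
orientation: [-0.005, 0.522, 0.853, -0.0]
wrist_force: [0.2, -0.1, -4.6]
opening: 0.0126
[-0.0805  0.1149  0.5717 -0.0041] [0.5188 0.3185 0.2442] [ 0.1775 -0.1025 -4.6046]
```

View pics/j_side.png

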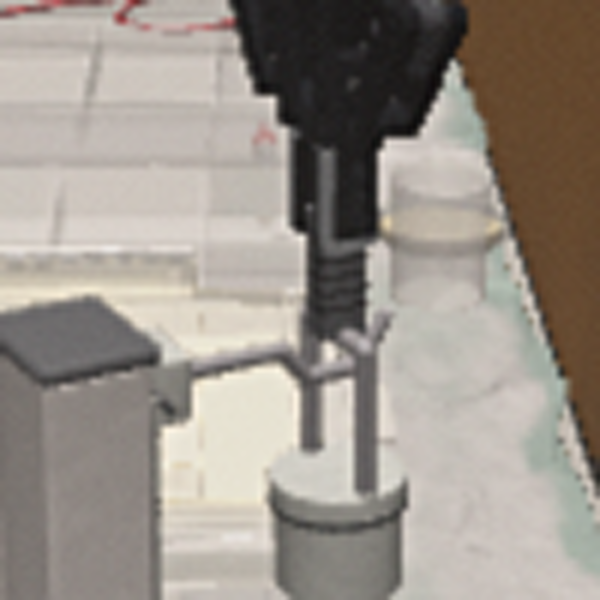

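```bash
python3 -m crank '[[-0.03,0.03,0.08,0],[-0.03,0.03,0.12,0],[0,0.03,0.12,0],[0,0.02,0.12,0],[0,0.01,0.12,0],[0,0.01,0.12,0],[0,0.01,0.12,0],[0,0.01,0.12,0],[0,0.01,0.12,0],[0,0.01,0.12,0],[0,0.01,0.12,0],[0,0.01,0.12,0]]'
python3 - <<'E'
from h import *
np.set_printoptions(precision=4,suppress=True)
s=read_state()
b=np.radians(27.3);u=np.array([np.cos(b),np.sin(b)])
seat=np.array([.5192,.3179])
print(go([*(seat+.001*u),.2385],2.047,s),s['tool_pos'],s['wrist_force'],s['qvel'])
E
```

```text
clock: 11.92
tool_pos: [0.5212, 0.3191, 0.2299]
orientation: [-0.005, 0.522, 0.853, 0.0]
wrist_force: [0.0, -0.9, -3.2]
opening: 0.0128
[-0.0075 -0.1318 -0.8641 -0.0042] [0.5212 0.3191 0.2299] [ 0.0178 -0.9459 -3.1731] [ 0.0008  0.0039 -0.0382 -0.0408 -0.0004  0.0009]
```

```bash
python3 -m crank '[[0,0,0.15,0],[0,0,0.15,0],[0,0,0.15,0],[0,0,0.15,0],[0,0,0.15,0],[0,0,0.15,0],[0,0,0.15,0],[0,0,0.15,0],[0,0,0.15,0],[0,0,0.15,0],[0,0,0.15,0],[0,0,0.15,0]]'
python3 -m crank '[[0,0.01,0.15,0],[0,0.01,0.15,0],[0,0.01,0.15,0],[0,0.01,0.15,0],[0,0.01,0.15,0],[0,0.01,0.15,0],[0,0.01,0.15,0],[0,0.01,0.13,0],[0,0,0.1,0],[0,0,0.06,0],[0,0,0.03,0],[0,0,0,0]]'
python3 - <<'E'
from h import *
np.set_printoptions(precision=4,suppress=True)
b=np.radians(27.3);u=np.array([np.cos(b),np.sin(b)])
seat=np.array([.5192,.3179])
F=[]
for i in range(4):
    im=viewer.camera('side');s=read_state();F.append(s['wrist_force'])
print(np.array(F))
print(go([*(seat+.001*u),.2385],2.047,s),s['tool_pos'],s['moment'])
cv2.imwrite(f'pics/k_side.png',cv2.resize(im[150:270,220:340,::-1],None,fx=5,fy=5,interpolation=2))
E
```

```text
clock: 12.92
tool_pos: [0.5212, 0.3192, 0.2104]
orientation: [-0.005, 0.522, 0.853, 0.0]
wrist_force: [-0.1, -1.0, -2.9]
opening: 0.0127
clock: 13.92
tool_pos: [0.5214, 0.3193, 0.1952]
orientation: [-0.005, 0.522, 0.853, -0.0]
wrist_force: [-1.0, -1.3, -1.0]
opening: 0.0126
[[-1.4334 -2.2614 -1.8698]
 [-0.8505 -1.7871 -1.3722]
 [-1.9485 -0.5627 -1.2302]
 [-1.1628 -1.0336 -0.704 ]]
[ 0.01   -0.1812 -4.3231 -0.0042] [0.5214 0.3193 0.1953] [-0.2992  0.286  -0.0031]
```

View pics/k_side.png

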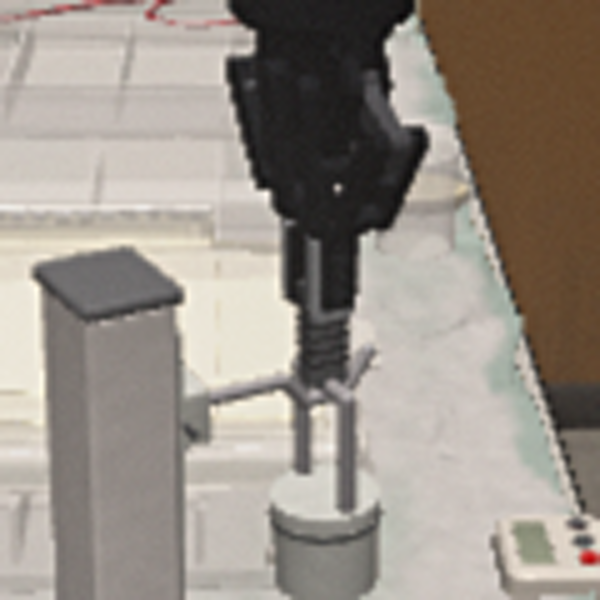

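```bash
python3 -m crank '[[0,-0.02,0.1,0],[0,-0.02,0.12,0],[0,-0.02,0.12,0],[0,-0.01,0.12,0],[0,-0.01,0.12,0],[0,-0.01,0.12,0],[0,-0.01,0.1,0],[0,0,0.06,0],[0,0,0.03,0],[0,0,0,0],[0,0,0,0]]'
cat > f.py <<'E'
from h import *
import sys
np.set_printoptions(precision=4,suppress=True)
b=np.radians(27.3);u=np.array([np.cos(b),np.sin(b)])
seat=np.array([.5192,.3179])
F=[];Z=[]
for i in range(int(sys.argv[1])):
    im=viewer.camera('side');s=read_state();F.append(s['wrist_force']);Z.append(s['tool_pos'][2])
F=np.array(F)
print(F.mean(0),F.std(0),F[:,:2].mean(0)@u,np.mean(Z),s['clock'])
print(go([*(seat+.001*u),.2385],2.047,s),s['moment'])
E
python3 f.py 12
```

```text
clock: 15.03
tool_pos: [0.5212, 0.3192, 0.1859]
orientation: [-0.004, 0.522, 0.853, 0.001]
wrist_force: [0.9, -2.3, -1.0]
opening: 0.0127
[-0.6584 -0.6573 -0.6406] [0.275 0.584 0.543] -0.8865346565712046 0.18589094345083232 15.6333
[ 0.0175 -0.147  -5.2628 -0.0043] [-0.2279  0.0881  0.072 ]
```

```bash
python3 -m crank '[[0,-0.02,0.08,0],[0,-0.02,0.1,0],[0,-0.02,0.1,0],[0,-0.01,0.1,0],[0,-0.01,0.08,0],[0,0,0.04,0],[0,0,0,0],[0,0,0,0]]'
python3 f.py 24
```

```text
clock: 16.3
tool_pos: [0.5209, 0.3191, 0.1806]
orientation: [-0.004, 0.522, 0.853, 0.001]
wrist_force: [0.4, 0.4, 0.0]
opening: 0.0128
[ 0.4816 -0.4075 -0.1324] [0.5408 0.5495 0.4694] 0.2410311362292703 0.18057545172794406 17.5
[ 0.0216 -0.1158 -5.7923 -0.0043] [-0.0891 -0.1385  0.0242]
```

```bash
python3 -m crank '[[0,-0.01,0.06,0],[0,0,0.08,0],[0,0,0.04,0],[0,0,0,0],[0,0,0,0],[0,0,0,0]]'
python3 f.py 10
```

```text
clock: 18.0
tool_pos: [0.5209, 0.3191, 0.1786]
orientation: [-0.004, 0.522, 0.853, 0.002]
wrist_force: [0.3, -0.4, -0.8]
opening: 0.0128
[ 0.3881 -0.3481  0.2964] [0.3591 0.3455 0.3629] 0.18519915773365514 0.1785928452612526 18.5
[ 0.0196 -0.1111 -5.9896 -0.0043] [-0.0961 -0.1874 -0.0214]
```

```bash
python3 -c "
from h import *
cv2.imwrite('pics/l0.png',viewer.camera('side')[:,:,::-1])"
python3 -m crank '[[0,0,0,0],[0,0,0,0],[0,0,0,0],[0,0,0,0],[0,0,0,0],[0,0,0,0]]' 0.5
python3 - <<'E'
from h import *
s=read_state();print(s['tool_pos'],s['wrist_force'],s['opening'])
im=viewer.camera('side')[:,:,::-1];a=cv2.imread('pics/l0.png')
cv2.imwrite('pics/l1.png',cv2.resize(np.hstack([a[160:290,230:330],im[160:290,230:330]]),None,fx=4,fy=4,interpolation=2))
cv2.imwrite(f'pics/l_w.png',cv2.resize(viewer.camera('wrist')[170:370,180:380,::-1],None,fx=3,fy=3,interpolation=2))
E
```

```text
clock: 19.05
tool_pos: [0.5205, 0.3192, 0.1784]
orientation: [-0.004, 0.522, 0.853, 0.001]
wrist_force: [0.7, 0.6, 0.1]
opening: 0.0429
[0.52051392 0.31922456 0.17844441] [0.66509475 0.56052118 0.1293247 ] 0.04287072415507671
```

View pics/l1.png

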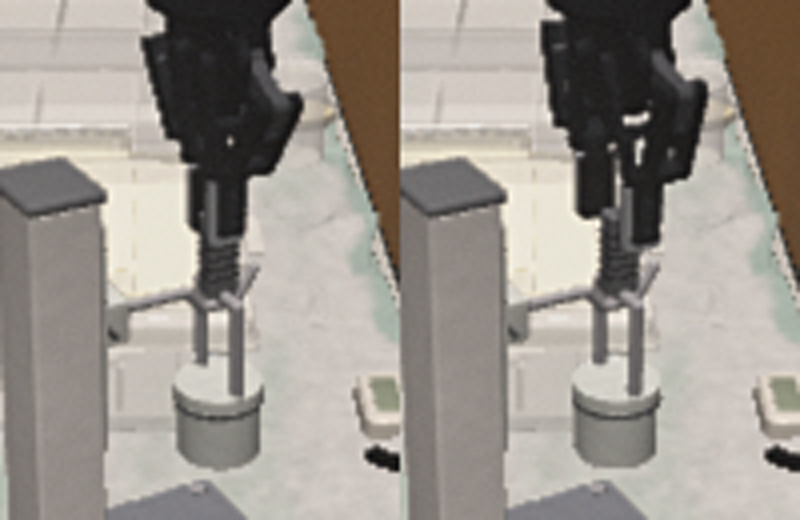

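View pics/l_w.png

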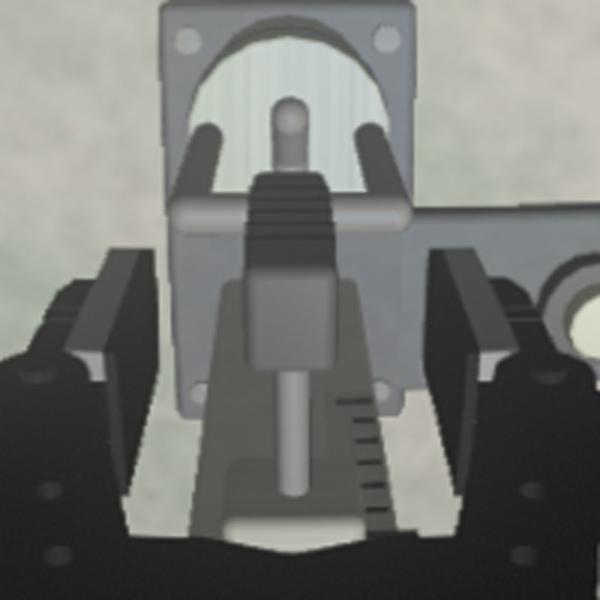

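```bash
python3 -m crank '[[0,0,-0.4,0],[0,0,-0.8,0],[0,0,-1.4,0],[0,0,-1.8,0],[0,0,-2,0],[0,0,-2,0],[0,0,-2,0],[0,0,-1.5,0],[0,0,-0.8,0],[0,0,-0.3,0],[0,0,0,0]]'
python3 - <<'E'
from h import *
np.set_printoptions(precision=4,suppress=True)
b=tri(ray('top',(122,187)),ray('side',(259,348)));print('bottle cap top',b)
s=read_state();print(go([.5511,.4643,.30],yaw(s),s),s['tool_pos'],s['clock'])
im=viewer.camera('side')[:,:,::-1]
cv2.imwrite('pics/m1.png',cv2.resize(im[130:410,200:380],None,fx=2.1,fy=2.1,interpolation=2))
t=cv2.imread('pics/a_top.png');cv2.imwrite('pics/m2.png',cv2.resize(t[150:250,80:260],None,fx=4,fy=4,interpolation=2))
E
```

```text
clock: 20.07
tool_pos: [0.5201, 0.3177, 0.3208]
orientation: [-0.003, 0.522, 0.853, 0.003]
wrist_force: [0.4, -0.6, -0.8]
opening: 0.0427
bottle cap top (array([0.577 , 0.5686, 0.0779]), np.float64(0.01299048837396325))
[11.6265  9.4204  2.188  -0.    ] [0.5201 0.3177 0.3208] 20.0667
```

View pics/m1.png

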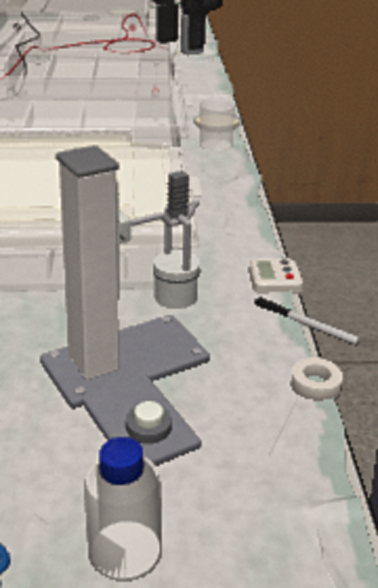

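View pics/m2.png

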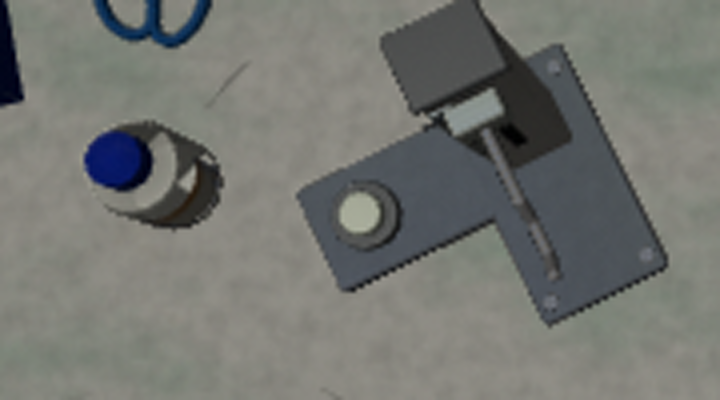

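```bash
python3 -m crank '[[1,0.8,0,0],[2,1.6,0.2,0],[2.5,2,0.3,0],[2.5,2,0.3,0],[1.8,1.5,0.3,0],[1,0.8,0,0],[0.5,0.4,0,0],[0,0,0,0]]' 0
python3 - <<'E'
from h import *
np.set_printoptions(precision=4,suppress=True)
b=tri(ray('top',(109.5,189.5)),ray('side',(258,344)));print('bottle cap top',b)
print(onz('top',(125,197),0))
s=read_state();print(go([.5511,.4643,.06],yaw(s),s),s['tool_pos'],s['clock'],s['joint_positions'],s['opening'])
im=viewer.camera('wrist')[:,:,::-1]; cv2.imwrite('pics/n.png',im)
print(proj('wrist',[.5511,.4643,.0356],s))
E
```

```text
clock: 20.78
tool_pos: [0.5491, 0.4648, 0.3045]
orientation: [-0.005, 0.523, 0.852, -0.001]
wrist_force: [0.5, -0.1, 0.7]
opening: 0.0
bottle cap top (array([0.5725, 0.5872, 0.1028]), np.float64(0.0019081140734899735))
[0.5688 0.5913 0.    ]
[-0.3131  0.3095 24.4474 -0.    ] [0.5491 0.4648 0.3045] 20.7833 [0.5859 0.6962 0.9567 1.8369 0.0079 0.1159] 3.7358233622375016e-05
[274.3355 177.1198]
```

View pics/n.png

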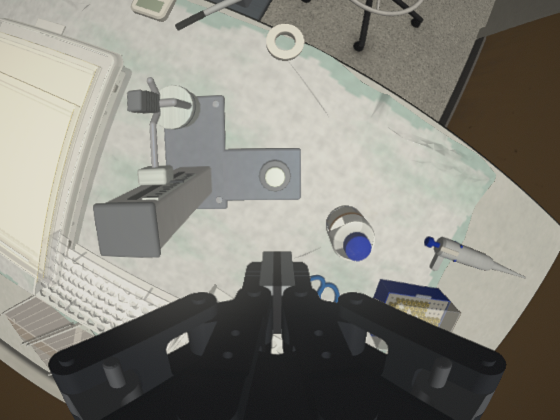

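```bash
python3 -m crank '[[-0.15,0.1,1,0],[-0.15,0.1,2,0],[0,0.1,2.5,0],[0,0,2.5,0],[0,0,2.5,0],[0,0,2.5,0],[0,0,2.3,0],[0,0,2,0],[0,0,1.2,0],[0,0,0.5,0],[0,0,0,0]]'
python3 - <<'E'
from h import *
np.set_printoptions(precision=4,suppress=True)
s=read_state();print(go([.5511,.4643,.06],yaw(s),s),s['tool_pos'],s['clock'],s['joint_positions'],s['opening'])
im=viewer.camera('side')[:,:,::-1]; cv2.imwrite('pics/o.png',im)
E
```

```text
clock: 21.75
tool_pos: [0.5483, 0.4528, 0.1066]
orientation: [-0.004, 0.525, 0.851, -0.001]
wrist_force: [0.4, 0.4, -0.3]
opening: -0.0
[ 0.8722  0.7892  4.6636 -0.    ] [0.5483 0.4528 0.1066] 21.75 [0.573  0.6316 0.288  1.2323 0.0066 0.1086] -8.786906934275684e-06
```

View pics/o.png

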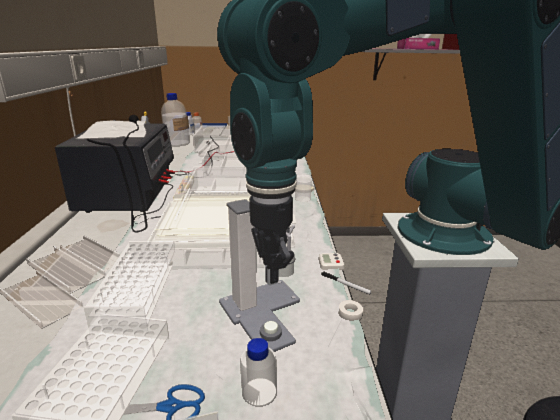

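```bash
python3 -m crank '[[0.4,0.4,0.6,0],[0.45,0.4,1.2,0],[0,0,1.5,0],[0,0,1.2,0],[0,0,0.6,0],[0,0,0.2,0],[0,0,0,0]]'
python3 - <<'E'
from h import *
np.set_printoptions(precision=4,suppress=True)
s=read_state();print(go([.5511,.4643,.0365],yaw(s),s),s['tool_pos'],s['clock'],q2R(s['orientation'])[:,2])
s0=s
im=viewer.camera('wrist')[:,:,::-1]; cv2.imwrite('pics/p.png',im)
print(proj('wrist',[.5511,.4643,.0356],s))
i1=viewer.camera('side')[:,:,::-1]; cv2.imwrite('pics/p1.png',cv2.resize(i1[190:370,210:330],None,fx=3,fy=3,interpolation=2))
E
```

```text
clock: 22.38
tool_pos: [0.5546, 0.4683, 0.0542]
orientation: [-0.002, 0.525, 0.851, 0.003]
wrist_force: [-0.2, -0.5, 0.2]
opening: -0.0003
[-0.2099 -0.4999  1.7676 -0.    ] [0.5546 0.4683 0.0542] 22.3833 [-0.0007  0.0077 -1.    ]
[273.5417 231.7208]
```

View pics/p.png

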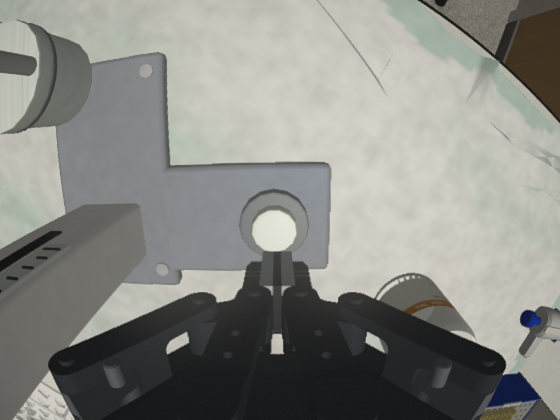

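View pics/p1.png

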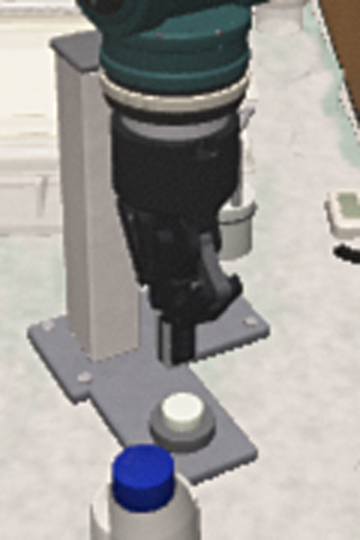

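```bash
python3 -m crank '[[-0.1,-0.25,0.2,0],[-0.1,-0.25,0.4,0],[0,0,0.4,0],[0,0,0.2,0],[0,0,0.1,0],[0,0,0,0]]'
python3 - <<'E'
from h import *
np.set_printoptions(precision=4,suppress=True)
s=read_state();print(go([.5511,.4643,.0296],yaw(s),s),s['tool_pos'],s['clock'],s['wrist_force'])
im=viewer.camera('wrist')[:,:,::-1]; cv2.imwrite('pics/q.png',im)
E
```

```text
clock: 22.98
tool_pos: [0.5518, 0.4644, 0.0429]
orientation: [-0.001, 0.526, 0.851, 0.005]
wrist_force: [-0.4, 0.1, -0.5]
opening: -0.0002
[ 0.0118 -0.0772  1.328  -0.    ] [0.5518 0.4644 0.0429] 22.9833 [-0.3927  0.1482 -0.5002]
```

View pics/q.png

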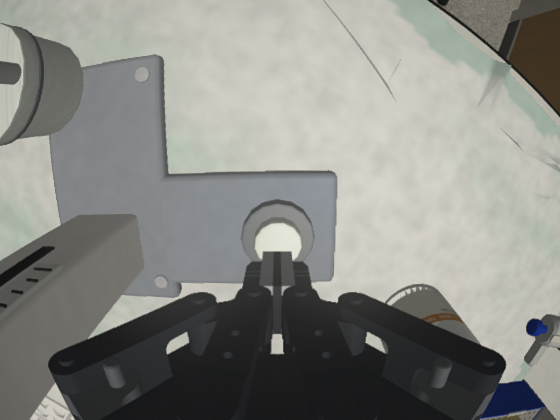

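```bash
python3 - <<'E'
from h import *
fr=[]
for i in range(12): fr.append(viewer.camera('wrist')[:150,:100].astype(int))
print([int(np.abs(f-fr[0]).max()) for f in fr],[round(float(np.abs(f-fr[0]).mean()),2) for f in fr])
E
python3 -m crank '[[0,-0.03,0.2,0],[0,-0.03,0.2,0],[0,0,0.2,0],[0,0,0.2,0],[0,0,0.2,0]]'
```

```text
[0, 61, 75, 81, 81, 81, 79, 75, 74, 71, 71, 70] [0.0, 0.87, 1.2, 1.36, 1.39, 1.34, 1.25, 1.15, 1.08, 1.01, 0.96, 0.92]
clock: 24.05
tool_pos: [0.5515, 0.4644, 0.0325]
orientation: [-0.001, 0.526, 0.851, 0.005]
wrist_force: [-0.3, 0.6, 0.1]
opening: -0.0001
```

Run:
```python
from h import *
fr=[];w=[]
for i in range(10):
    fr.append(viewer.camera('side')[215:290,285:300].astype(int)); w.append(viewer.camera('wrist').astype(int))
print([int(np.abs(f-fr[0]).max()) for f in fr],[round(float(np.abs(f-fr[0]).mean()),2) for f in fr])
print('wr can',[round(float(np.abs(f-w[0])[:150,:60].mean()),2) for f in w],'wr foot',[round(float(np.abs(f-w[0])[150:300,150:340].mean()),2) for f in w])
s=read_state();print(s['tool_pos'],s['clock'],s['wrist_force'])
cv2.imwrite('pics/r.png',cv2.resize(viewer.camera('side')[190:370,210:330,::-1],None,fx=3,fy=3,interpolation=2))
```

```text
[0, 90, 88, 91, 91, 84, 87, 88, 89, 86] [0.0, 2.27, 2.35, 3.27, 3.34, 2.98, 2.81, 2.71, 2.7, 2.63]
wr can [0.0, 2.52, 3.84, 4.21, 4.14, 3.97, 3.83, 3.74, 3.68, 3.66] wr foot [0.0, 1.4, 2.39, 2.65, 2.59, 2.46, 2.35, 2.26, 2.23, 2.21]
[0.55154279 0.46444928 0.03278716] 25.05 [-0.13846295  0.52811654  0.71960334]
```

View pics/r.png

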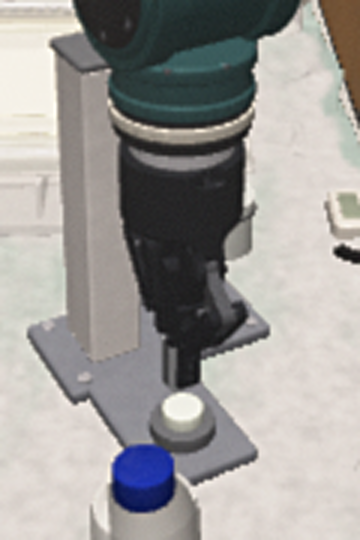

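Run:
```python
from h import *
s=read_state();p=s['tool_pos'];st=p
for q in (p,[.5511,.4643,.0356]):
    a=proj('side',q); print(q,a,(a-[210,190])*3, proj('wrist',q,s))
cv2.imwrite('pics/s.png',cv2.resize(viewer.camera('wrist')[190:330,200:350,::-1],None,fx=4,fy=4,interpolation=2))
i=cv2.imread('pics/o.png');cv2.imwrite('pics/s2.png',cv2.resize(viewer.camera('side')[290:350,240:310,::-1],None,fx=8,fy=8,interpolation=2))
```

```text
[0.55153218 0.46445507 0.0328077 ] [269.92293363 326.43104274] [179.76880088 409.29312821] [277.16365871 251.49408093]
[0.5511, 0.4643, 0.0356] [270.14239592 325.24732994] [180.42718775 405.74198981] [277.31609454 252.73205607]
```

View pics/s.png

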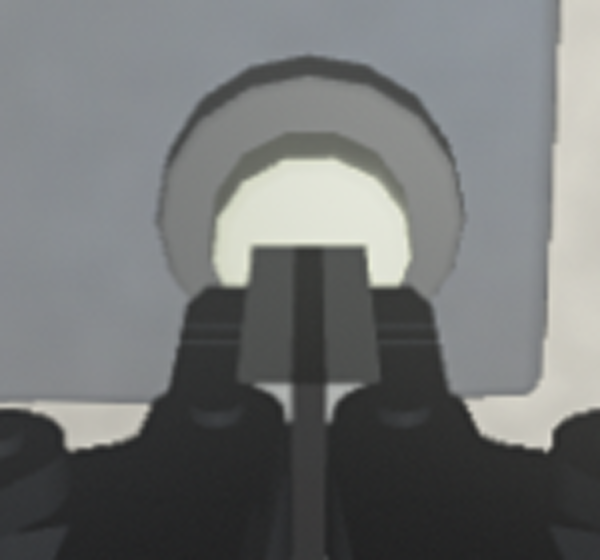

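View pics/s2.png

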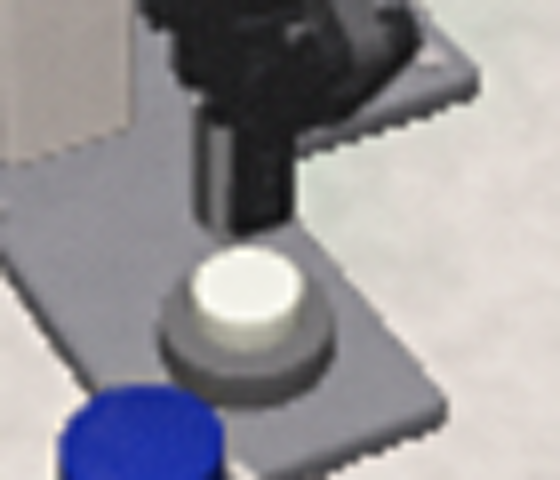

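Run:
```python
from h import *
s=read_state();R_=q2R(s['orientation'])
for y in (-.011,0,.011):
  for dz in (0,-.006,-.013,-.019):
    p=s['tool_pos']+R_@np.array([0,y,dz]); print(y,dz,((proj('wrist',p,s)-[200,190])*4).round(),((proj('side',p)-[240,290])*8).round(),p[2].round(4))
print(s['opening'],s['tool_pos'])
```

```text
-0.011 0 [309. 169.] [279. 278.] 0.0327
-0.011 -0.006 [309. 185.] [279. 258.] 0.0387
-0.011 -0.013 [309. 204.] [279. 235.] 0.0457
-0.011 -0.019 [309. 221.] [280. 215.] 0.0517
0 0 [309. 246.] [239. 291.] 0.0328
0 -0.006 [309. 263.] [239. 272.] 0.0388
0 -0.013 [309. 285.] [240. 249.] 0.0458
0 -0.019 [309. 305.] [240. 229.] 0.0518
0.011 0 [309. 319.] [199. 305.] 0.0329
0.011 -0.006 [309. 338.] [199. 286.] 0.0389
0.011 -0.013 [309. 362.] [199. 263.] 0.0459
0.011 -0.019 [309. 384.] [199. 243.] 0.0519
-1.2001044051351197e-06 [0.55153495 0.46443726 0.03280494]
```

```bash
python3 -m crank '[[0,0,0.2,0],[0,0,0.2,0],[0,0,0.2,0],[0,0,0.2,0],[0,0,0.2,0],[0,0,0.2,0],[0,0,0.1,0],[0,0,0,0]]'
python3 - <<'E'
from h import *
np.set_printoptions(precision=4,suppress=True)
s=read_state();print(go([.5511,.4643,.0296],yaw(s),s),s['tool_pos'],s['clock'],s['wrist_force'])
a=cv2.resize(viewer.camera('side')[290:350,240:310,::-1],None,fx=5,fy=5,interpolation=2)
b=cv2.resize(viewer.camera('wrist')[200:320,200:350,::-1],None,fx=2.5,fy=2.5,interpolation=2)
cv2.imwrite('pics/t.png',np.hstack([a,b]))
E
```

```text
clock: 25.87
tool_pos: [0.5514, 0.4645, 0.018]
orientation: [-0.001, 0.525, 0.851, 0.005]
wrist_force: [-0.1, -0.1, -0.3]
opening: -0.0001
[ 0.0054 -0.0262 -1.1641 -0.    ] [0.5514 0.4645 0.018 ] 25.8667 [-0.0583 -0.0826 -0.252 ]
```

View pics/t.png

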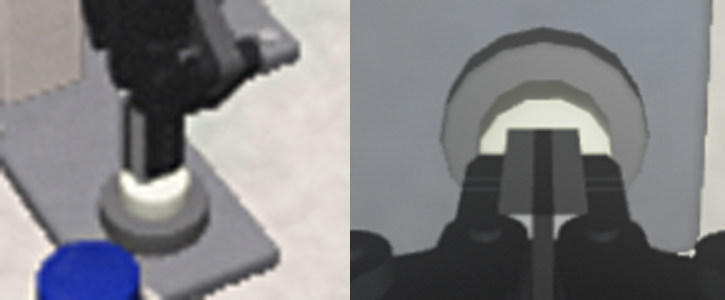

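```bash
python3 -m crank '[[0,-0.08,0.1,0],[0,-0.07,0.1,0],[0,0,0.1,0],[0,0,0.1,0],[0,0,0.1,0]]'; python3 -m crank '[[0,0,0.1,0],[0,0,0.1,0],[0,0,0.1,0]]'; python3 -m crank '[[0,0,0.1,0],[0,0,0.1,0]]'
python3 - <<'E'
from h import *
a=cv2.resize(viewer.camera('side')[290:350,240:310,::-1],None,fx=5,fy=5,interpolation=2)
b=cv2.resize(viewer.camera('wrist')[200:320,200:350,::-1],None,fx=2.5,fy=2.5,interpolation=2)
cv2.imwrite('pics/u.png',np.hstack([a,b])); print(read_state()['wrist_force'],read_state()['tool_pos'])
E
```

```text
clock: 26.38
tool_pos: [0.5503, 0.464, 0.0135]
orientation: [-0.001, 0.525, 0.851, 0.006]
wrist_force: [-0.9, -1.0, 2.0]
opening: 0.0006
clock: 26.63
tool_pos: [0.5503, 0.464, 0.0106]
orientation: [-0.001, 0.525, 0.851, 0.006]
wrist_force: [-0.9, -0.2, 3.8]
opening: -0.0001
clock: 26.8
tool_pos: [0.5504, 0.4641, 0.0091]
orientation: [-0.001, 0.525, 0.851, 0.006]
wrist_force: [-5.9, -3.9, 19.8]
opening: -0.0001
[-3.27189244 -2.44663495  8.71640804] [0.5503559  0.46402613 0.00925876]
```

View pics/u.png

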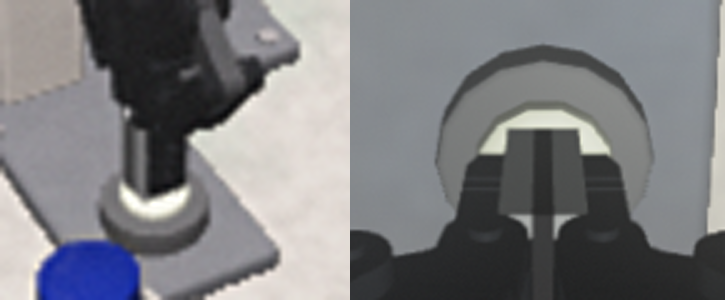

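```bash
python3 -m crank '[[0,0,0,0],[0,0,-0.15,0],[0,0,-0.25,0],[0,0,-0.4,0],[0,0,-0.7,0],[0,0,-1.2,0],[0,0,-2,0],[0,0,-2,0],[0,0,-2,0],[0,0,-1,0],[0,0,-0.3,0],[0,0,0,0]]'
python3 - <<'E'
from h import *
print(read_state()['wrist_force'],read_state()['tool_pos'])
cv2.imwrite('pics/v1.png',viewer.camera('side')[:,:,::-1])
cv2.imwrite('pics/v2.png',viewer.camera('wrist')[:,:,::-1])
E
```

```text
clock: 27.9
tool_pos: [0.5495, 0.4627, 0.1163]
orientation: [-0.001, 0.526, 0.851, 0.006]
wrist_force: [-0.2, 0.2, 0.0]
opening: -0.0001
[-0.19680373  0.21138996  0.02858407] [0.54948411 0.46267699 0.11627273]
```

View pics/v1.png

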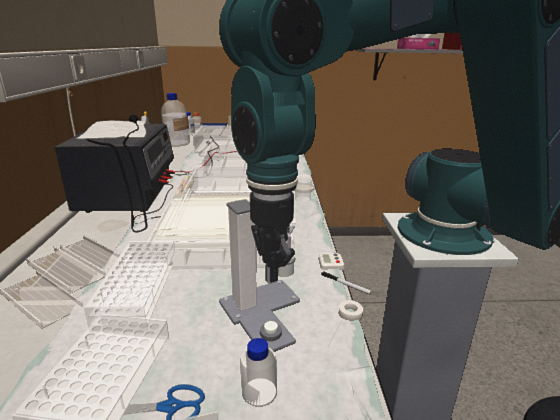

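View pics/v2.png

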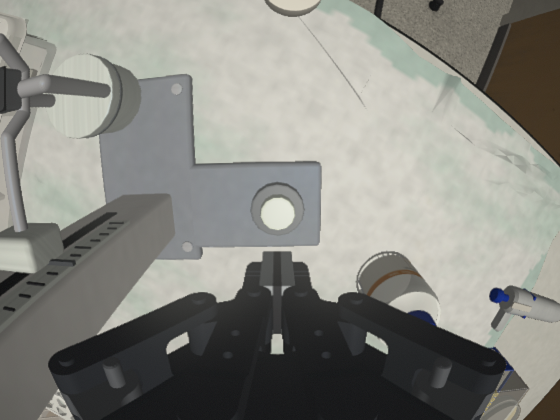

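```bash
python3 -m crank '[[0,0,-1,0],[0,0,-2,0],[0,0,-2.5,0],[0,0,-3,0],[0,0,-3,0],[0,0,-3,0],[0,0,-2.5,0],[0,0,-2,0],[0,0,-1,0],[0,0,-0.3,0],[0,0,0,0],[0,0,0,0]]'
python3 - <<'E'
from h import *
fr=[viewer.camera('side') for i in range(12)]
g=[f[190:290,270:325].astype(int) for f in fr]
print([int(np.abs(f-g[-1]).max()) for f in g])
s=read_state();print(s['clock'],s['tool_pos'],s['wrist_force'])
cv2.imwrite('pics/w.png',cv2.resize(fr[-1][160:410,210:380,::-1],None,fx=2.4,fy=2.4,interpolation=2))
E
```

```text
clock: 29.0
tool_pos: [0.5447, 0.4578, 0.3232]
orientation: [-0.004, 0.526, 0.851, -0.001]
wrist_force: [-0.8, 0.5, -0.6]
opening: -0.0002
[7, 7, 6, 7, 8, 7, 8, 7, 6, 7, 7, 0]
29.6 [0.54458752 0.45769026 0.32333456] [ 0.00523591 -0.45217391  0.40103989]
```

View pics/w.png

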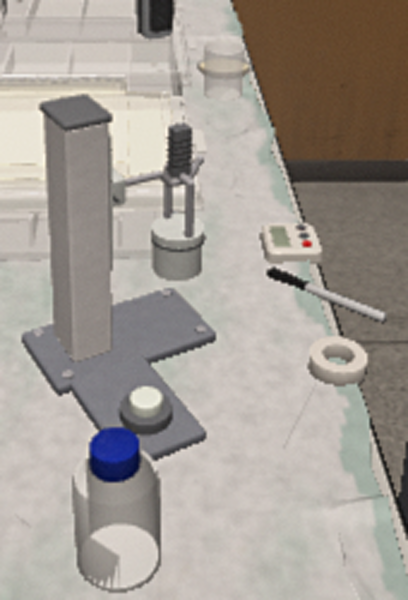

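The canister hangs motionless on the hook (only pixel noise between frames), the key is back up and the arm is clear, so I'm handing the job in.

```bash
python3 -c "
from station import finish_job
print(finish_job())"
```

```text
the job is handed in; nothing more can be done
None
```

The canister is hanging on the balance hook and the hold key has been pressed and let go; I handed the job in at about 29.6 s of the 72 s allowed.

- **Hanging:** I gripped the canister by its post, threaded the bail over the hook along the hook's line, and rode it down at 12–18 mm/s. I let go once the averaged vertical wrist force was about zero, at a dip of roughly 60 mm. The pictures before and after release show no visible jump. I could not read the hook's speed directly.
- **Hold key:** I pressed it about 8 s after release, until it reached its stop. One reading spiked to 19.8 N and settled near 9 N; fully down takes 4 N. I then let it go.
- **Last checks:** Twelve side pictures over 0.6 s showed only pixel noise around the canister. The key is up, the wrist force is near zero, and the other things look undisturbed.

**Checks that disagreed:**
- The shut finger tips sat about 20 mm behind the reported TCP in the pictures, so I pressed the key by force contact instead of by the computed height.
- The stillness check just before the press was inconclusive, because the arm was still settling and moving the wrist camera. I went by the waiting time instead.

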